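Release the pawl, wind the stirrer down and switch it on

TASK

The stirrer is parked at the top of its lift, held by the pawl on the ratchet wheel. Throw the pawl right over so that it rests back clear of the wheel, then turn the crank backwards (its top going away from the robot) until the stirrer is fully down in its beaker, and only then switch it on by flipping the bat toggle on the switch box over to the far side. Leave the pawl thrown back, and do not knock or shift the loose things standing around.

Things in the scene. Friction and masses are not known exactly. Their poses are not given: they have to be found in the camera images.
- lift: Stirrer lift, fixed. Origin on the table under its grey base plate (240 x 195 x 16 mm: x -125 to 115, y -80 to 115); x away from the robot (front is -x), y left, z up. White gear housing: x -52 to 52, y -30 to 30, 186 mm high. Upright steel ratchet wheel, 110 mm across, 12 mm thick, 14 teeth, at y 90, axle along y at x 0, z 125; crank on its left side, pawl across its top.
- axle (a point): Point on the wheel's axle line (along the lift's y) in the plane of the middle of the crank grip: x 0, y +155, z 125 mm in the lift's frame. The grip point circles about it at 60 mm radius in the lift's x-z plane.
- crank_grip (a point): Middle of the black crank grip: a round rod 23 mm thick along the lift's y, 86 mm long (y 110 to 197 mm in the lift's frame), free to spin on its own pin, so that fingers pointing straight down and closing along the lift's x can follow the circle without turning. Steel crank arm and wheel end at y 109 mm.
- crank (a joint): Turn of wheel and crank, rad: 0 = stirrer fully down (end stop), start 2.6 to 3.3; a cam lowers the stirrer 71 mm. The grip is at x = 60 sin(a), z = 60 cos(a) mm from the axle (lift's frame), a = 1.658 - crank. Backwards: grip up on the near side, over the top, ends on the far side level with the axle. Friction (4 N at the grip) holds it. The pawl blocks it within a tooth (0.45 rad).
- pawl (a joint): Angle of the pawl about its pin (along the lift's y), rad: 0 to 0.15 = lying in the teeth, free end towards the robot; grows as the free end is lifted; balances near 1.4 and falls by its own weight to either side; 2.2 = thrown over, lying on its rest on the far side. The tab is at x = -110 cos(b), z = 110 sin(b) mm from the pivot in the lift's frame, b = pawl + 0.183.
- pawl_tab (a point): Centre of the round finger tab at the free end of the pawl: a steel disc 32 mm in diameter, 10 mm thick along the lift's y. It is 110 mm from the pivot. With the pawl at 0 it is at x -30, y +90, z 210 mm in the lift's frame. Pinch its flat faces (fingers closing along the lift's y); it can turn between the fingers. A fume hood overhangs the table's back: let go soon after the balance.
- pawl_pivot (a point): Axis of the pawl's pin (along the lift's y), at x +78, y +90, z 190 mm in the lift's frame.
- switch_box: Grey switch box of the stirrer, 105 x 80 x 52 mm, fixed to the table; origin on the table under it, x away from the robot side, z up.
- toggle_tip (a point): Point on the steel bat of the toggle, 62 mm from its pivot along the bat (the bat's end is 4 mm farther). The bat is round, 9 mm in diameter at the bottom and 17 mm near its end. Off, it leans towards the robot: 27 mm on the -x side of the pivot and 56 mm above it.
- toggle_pivot (a point): Pivot of the toggle: in the middle of the box's top, 54 mm above the table. It swings in the box's x-z plane.
- toggle (a joint): Angle of the toggle, rad: 0 = off, leaning towards the robot side (box's -x); 0.9 = on, leaning to the far side (+x). It drops to either end from its centre at 0.45 and stays there; about 1 N at the tip pushes it over.
- wax_block: Bystander: loose wax block, 44 x 68 x 28 mm, on the table before the crank; origin under its centre.
- dish: Bystander: loose white porcelain dish, 85 mm across, 36 mm high; origin under its centre.
- tin_silver: Bystander: loose silver-grey open tin, 79 mm across, 89 mm high; origin under its centre.
- spatula: Bystander: loose steel spatula with a wooden grip, 173 mm long, lying flat; origin under its centre.
- matchbox: Bystander: loose matchbox, 36 x 53 x 16 mm; origin under its centre.
- paddle (a point): Lower end of the stirrer shaft, over a small glass beaker at the lift's front right (x -85, y -34 mm in its frame); 30 mm above the table when fully down, about 101 mm at the start. The white motor above it is 52 mm across; its arm runs back to a guide bar (x 34, y 0) and its top is 256 mm high when down, about 328 mm when raised.

How it is judged:
By the outcome, as a careful person would: the job done as asked, in the order asked, and still so for the second after the job is handed in, with the robot touching nothing.
It also fails if it takes over 62 s, if anything falls off the work surface, if the arm or the gripper's body presses on something with over 40 N, if the wrist force passes 120 N, or if a joint passes its speed limit or range.

ROBOT

A 6-joint arm with a two-finger parallel gripper is mounted at the origin on a cart in front of the work surface, level with it; the furniture and walls round the work are solid. World frame = base frame: x ahead of the robot, y to its left, z up, the work surface at z = 0. Lengths are in mm, angles in rad, forces in N, time in s.
With the tool pointing down it reaches from about 300 to 950 mm from the base axis. Payload 3.1 kg.
Tool frame: the origin (TCP) lies midway between the tips of the shut fingers; the grasp point (between the pads) lies 19 mm behind it; z points along the fingers, y is the line along which they close (so a half turn about z gives the same grasp; the last joint's range is limited). The gripper opens to 85 mm and grips with 20 to 120 N. Pads are 22 mm wide; open, the fingers measure 114 mm over their backs; the gripper's body (76 mm by 85 mm) begins 54 mm behind the grasp point. The pads swing forward as they close: fully open they stand 13 mm farther back than shut.
Start: joints at [-1.362, 0.308, 1.634, -0, 1.2, -0.07], TCP at [171.974, -600.88, 231.272] pointing down, gripper open.
Joint ranges: [-3.06, 3.06], [-0.79, 1.96], [0.05, 2.63], [-1.19, 4.34], [0.05, 2.64], [-2.94, 2.94]. Speed limits (rad/s): [2.79, 2.79, 3.14, 3.14, 3.14, 3.14].

INTERFACE

Orientations are given as a rotation vector (axis times angle).
In Python, from plant import env gives the robot as it stands.
- The arm moves only by the shell command python3 -m handwheel 'ROWS' [OPENING] [FORCE]. ROWS is text: rows parted by semicolons, each of 4 numbers parted by spaces: the shift along the world's x, y, z in units of 40 mm (1.0 is 40 mm), then the turn about the world's z in rad. In form: tx ty tz yaw; .... A call has 1 to 12 rows; each row shifts and turns the commanded pose from where the row before left it; what a row does not reach is not made up. A row lasts 1/10 s, in which the tool goes at most 50 mm and 8.59 degrees, less where a joint would pass 70% of its speed; a pose out of reach is approached as far as the arm can. A call is refused whole if a number of a shift passes 1 or a number of a turn 0.15, either way. A call with a gripper value outside its range is refused whole. OPENING is the finger opening in mm, from 0 to 85.4, set as the call begins (- or left out, the last holds). The fingers move at their own pace and stop on an object; FORCE is the grip in N (left out, the last holds). Time passes only in rows, so rows that do not move let the fingers close. It gives the time, the measured TCP pose, the force, the opening and the grip force at its end, in the units of the state.
- env.state(): the state, without advancing time (a new reading comes with each control period).
- env.snapshot(name): name is "side" or "top"; returns (picture, depth): 384x512x3 uint8, red, green, blue; 384x512 float32, mm along the optical axis (not along the pixel's ray), 0 where there is no reading.
- env.calibration(name): a dict with "camera_matrix" (3x3 intrinsics, pixels), "eye" and "orientation" of the camera in the world. Camera axes: x right, y down, z forward; pixel columns grow to the right and rows downward; lengths in mm; the calibration is good to about 2 mm. A picture is of the moment at which its call begins. calibration takes no time and is no camera call.
- env.sign_off(): hands the job in; it is judged then, once.
The state is a dict: "time": time; "qpos": joint angles; "joint_vel": joint speeds; "effort": joint torques, N m; "tool_pos": TCP position; "tcp_rot": TCP orientation; "wrist_force": force on the tool from outside, world axes, zero at the start; "wrist_torque": the same for the moment, N m; "width": finger opening in mm; "finger_force": force on a finger pad.
Only numpy, scipy, OpenCV 4.12 (cv2) and the standard library are available. Lean on these libraries where they do the work, as an engineer would, in place of code of your own. Each camera call takes 0.05 s, during which the arm holds its last target. There are 200 camera calls.

## Working session

There is one attempt and no reset: what is moved stays moved. The work goes in short steps, Python scripts to look and compute and a shell command to move; the robot and the scene stay as the last step left them, time stands still between calls to the robot, and variables do not carry over. Pictures are saved under pics/ and viewed, at most 10 in all, crops included, and the job is handed in when it is done.

```bash
mkdir -p pics; ls; cat > h.py <<'E'
import numpy as np, cv2
from plant import env
def snap(n,f=None):
    im,d=env.snapshot(n)
    np.savez(f'{n}.npz',im=im,d=d)
    if f: cv2.imwrite(f'pics/{f}.png',im[:,:,::-1])
    return im,d
def cal(n):
    c=env.calibration(n); R=np.array(c['orientation'],float)
    if R.shape==(3,): R=cv2.Rodrigues(R)[0]
    return np.array(c['camera_matrix']),np.array(c['eye'],float),R
def cloud(n,d):
    K,e,R=cal(n); v,u=np.mgrid[:d.shape[0],:d.shape[1]]
    p=np.stack([(u-K[0,2])/K[0,0]*d,(v-K[1,2])/K[1,1]*d,d],-1)
    P=p@R.T+e; P[d<=0]=np.nan; return P
def ray(n,u,v,z):
    K,e,R=cal(n); r=R@np.array([(u-K[0,2])/K[0,0],(v-K[1,2])/K[1,1],1]); return e+r*(z-e[2])/r[2]
def proj(n,p):
    K,e,R=cal(n); q=K@(R.T@(np.array(p,float)-e)); return q[:2]/q[2]
E
python3 - <<'E'
from h import *
for n in('side','top'):
    print(env.calibration(n)); im,d=snap(n,n+'0'); print((d>0).mean(),d[d>0].min(),d.max())
print(env.state())
E
```

```text
pics
{'camera_matrix': array([[449.71545084,   0.        , 259.82451532],
       [  0.        , 449.71545084, 187.79424114],
       [  0.        ,   0.        ,   1.        ]]), 'eye': array([ 874.03118426,  528.36064586, 1246.96493203]), 'orientation': array([-0.85358942, -2.75891353,  0.78501527])}
0.9960123697916666 374.25223 3282.2056
{'camera_matrix': array([[443.71426935,   0.        , 250.37601072],
       [  0.        , 443.71426935, 186.4811378 ],
       [  0.        ,   0.        ,   1.        ]]), 'eye': array([ 384.22475462,  -28.67735249, 1398.92097878]), 'orientation': array([-2.20301826,  2.15906454, -0.10357133])}
0.9962107340494791 551.5016 2263.816
{'time': 0.1, 'qpos': array([-1.36177097e+00,  3.08945720e-01,  1.63505369e+00,  2.44598283e-05,
        1.19970741e+00, -6.97303941e-02]), 'joint_vel': array([-0.00035956, -0.00115962, -0.00190203,  0.0013094 ,  0.00126352,
       -0.00164504]), 'effort': array([-4.31719036e-04, -4.16408730e+01, -2.77644503e+01, -7.74666432e-05,
        4.01158191e-03,  5.38909983e-08]), 'tool_pos': array([ 171.78210076, -600.1534921 ,  230.14726468]), 'tcp_rot': array([-3.10903920e+00, -4.36145153e-01,  1.95271725e-04]), 'wrist_force': array([ 0.54120077, -0.38386785, -0.25252922]), 'wrist_torque': array([ 0.01172546, -0.00916326, -0.01798103]), 'finger_force': 0.0, 'width': 85.36012246635696}
```

View pics/side0.png

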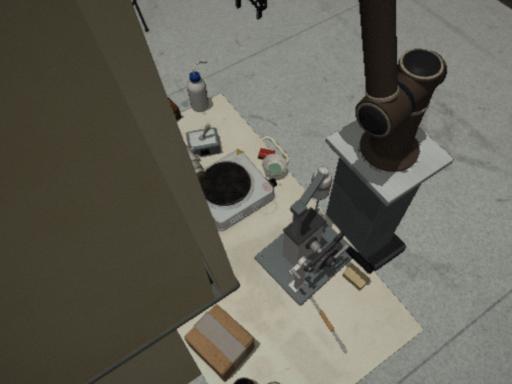

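View pics/top0.png

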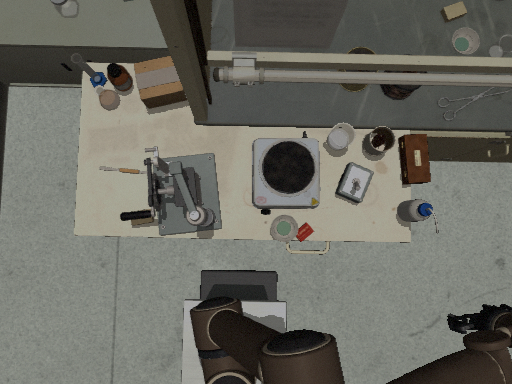

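The top view shows the lift at about (187,192), with the crank grip at (137,215), the pawl at about (152,160–215) and the wheel at x≈152. The switch box is at (355,182), tilted, and the wax block is at (143,218). Next I'll measure these.

```bash
python3 - <<'E'
from h import *
for n in('top','side'):
    z=np.load(n+'.npz'); im,d=z['im'],z['d']; P=cloud(n,d); Z=P[...,2]
    t=(abs(Z)<8)&(P[...,0]>250)&(P[...,0]<600)&(abs(P[...,1])<500); print(n,'table z',np.nanmedian(Z[t]))
    for nm,lo,hi,xr,yr in(('plate',10,22,(200,700),(50,420)),('box',45,60,(300,620),(-420,-160))):
        m=(Z>lo)&(Z<hi)&(P[...,0]>xr[0])&(P[...,0]<xr[1])&(P[...,1]>yr[0])&(P[...,1]<yr[1])
        m=m.astype(np.uint8); k,l,s,c=cv2.connectedComponentsWithStats(m,connectivity=4)
        for i in np.argsort(-s[1:,4])[:3]+1:
            p=P[l==i]; print(nm,s[i],np.median(p[:,2]),cv2.minAreaRect(p[:,:2].astype(np.float32)))
im=np.load('top.npz')['im'];a=cv2.resize(im[135:245,80:230],None,fx=5,fy=5,interpolation=2)
cv2.imwrite('pics/lift.png',a[:,:,::-1])
E
```

```text
top table z -0.27084457338105494
plate [ 157  153   64   82 2358] 16.06195078072983 ((479.0636291503906, 160.11517333984375), (240.02206420898438, 195.46290588378906), 7.448241710662842)
plate [153 164  21  25 211] 16.324737341958098 ((536.68212890625, 234.81781005859375), (85.08495330810547, 46.57986831665039), 26.236129760742188)
plate [208 211   4  10  22] 19.877832832256445 ((411.1405029296875, 85.88436889648438), (27.90433692932129, 9.616044998168945), 1.846796989440918)
box [338 162  36  40 828] 52.31201010254415 ((522.6798706054688, -359.2507629394531), (82.44197845458984, 104.5394058227539), 67.64579772949219)
box [319 151   1   8   8] 52.8771309550533 ((604.3714599609375, -247.362548828125), (21.03318214416504, 1.1120147705078125), 2.3656911849975586)
box [297 205   4   3   6] 56.2621262190512 ((443.9939270019531, -186.4274444580078), (2.892683744430542, 9.505400657653809), 27.662124633789062)
side table z -0.3057383671559819
plate [ 254  232   97   73 1970] 15.667042156083767 ((492.91973876953125, 161.096435546875), (214.2916259765625, 195.82681274414062), 7.49216890335083)
plate [319 223  19  26 256] 16.105924413355183 ((395.97149658203125, 145.4535675048828), (80.021484375, 49.346923828125), 19.501344680786133)
plate [307 252  11  11  60] 16.736701348515908 ((470.7957458496094, 174.3446502685547), (42.89923095703125, 15.082783699035645), 7.245376110076904)
box [186 127  33  24 535] 51.736976640337616 ((523.0310668945312, -360.16082763671875), (82.888427734375, 103.8862075805664), 66.88571166992188)
box [203 137   1   1   1] 59.86123831649775 ((520.5352172851562, -354.86260986328125), (0.0, 0.0), 0.0)
box [194 150   1   1   1] 46.344177311601925 ((568.59130859375, -334.9862976074219), (0.0, 0.0), 0.0)
```

View pics/lift.png

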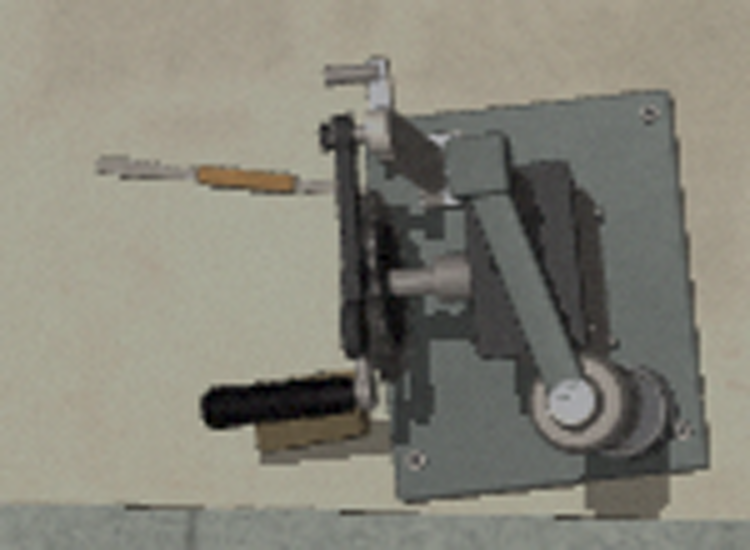

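Here the lift's yaw is about +7.45°. The pawl runs from its pin at crop (335,130) to the tab at (355,335), and the grip is at (280,400). Next I compute the key points and check them against the depth.

```bash
cat >> h.py <<'E'
a=np.radians(7.45); RL=np.array([[np.cos(a),-np.sin(a),0],[np.sin(a),np.cos(a),0],[0,0,1]]); OL=np.array([486.3,143.6,0])
b=np.radians(-22.6); RB=np.array([[np.cos(b),-np.sin(b),0],[np.sin(b),np.cos(b),0],[0,0,1]]); OB=np.array([522.8,-359.7,0])
L=lambda x,y,z:OL+RL@np.array([x,y,z],float)
B=lambda x,y,z:OB+RB@np.array([x,y,z],float)
E
python3 - <<'E'
from h import *
print('tab',L(-30,90,210),'pivot',L(78,90,190),'axle',L(0,155,125),'tip',B(-27,0,110),'tipon',B(27,0,110))
for n in('top','side'):
    z=np.load(n+'.npz'); im,d=z['im'],z['d']; P=cloud(n,d); F=(P-OL)@RL; G=(P-OB)@RB
    def s(nm,F,bx):
        m=np.all([(F[...,i]>bx[i][0])&(F[...,i]<bx[i][1]) for i in range(3)],0)
        q=F[m]; 
        if len(q): print(n,nm,len(q),q.mean(0).round(1),q.min(0).round(1),q.max(0).round(1))
    s('tabregion',F,((-60,-10),(70,112),(190,260)))
    s('pivot',F,((60,100),(70,112),(180,260)))
    s('grip',F,((-110,110),(125,215),(60,230)))
    s('motor',F,((-120,-50),(-70,0),(200,400)))
    s('bat top',G,((-50,50),(-40,40),(90,140)))
    s('bat',G,((-50,50),(-40,40),(65,90)))
    print('hood',n,[ (lambda m:(m.sum(),P[m][:,0].min() if m.any() else None))((P[...,2]>h)&(P[...,2]<h+150)&(P[...,0]<900)&(P[...,0]>350)&(P[...,1]>100)&(P[...,1]<350)) for h in (330,500,650)])
E
```

```text
tab [444.88376338 228.95042674 210.        ] pivot [551.97206944 242.95380866 190.        ] axle [466.20255372 297.29155036 125.        ] tip [ 497.87332414 -349.32402629  110.        ] tipon [ 547.72667586 -370.07597371  110.        ]
top tabregion 71 [-28.9  88.1 217.9] [-45.8  84.2 199.9] [-10.3  94.9 231. ]
top pivot 96 [ 76.3  84.6 197. ] [ 60.6  70.1 182.8] [ 98.5 101.8 206.1]
top grip 203 [-60.6 160.3 136. ] [-72.  125.3 123.2] [-48.4 196.9 145.6]
top motor 424 [-83.1 -36.9 304.2] [-110.6  -60.1  226.6] [-50.2  -9.4 327.1]
top bat top 30 [-23.3   0.4 108.4] [-31.2  -6.6  93.5] [-11.5   7.1 117.3]
top bat 7 [-7.3  2.2 76.5] [-13.   -1.2  66.9] [-2.8  4.3 85.5]
hood top [(np.int64(421), np.float64(508.0207730954501)), (np.int64(714), np.float64(728.8826971553033)), (np.int64(401), np.float64(739.6119253856816))]
side tabregion 78 [-25.9  90.2 216.5] [-43.6  82.8 197.6] [-10.4  94.8 228.8]
side pivot 133 [ 78.9  84.7 196. ] [ 60.3  70.  181.6] [ 99.5 101.8 204.8]
side grip 237 [-57.2 161.2 135.1] [-72.6 125.1 117.1] [-48.1 195.  142.5]
side motor 470 [-74.9 -23.9 286.9] [-106.   -56.6  218.6] [-50.5  -8.1 325.8]
side bat top 34 [-21.6   1.9 105.4] [-30.9  -5.4  91.6] [-11.5   9.4 116.9]
side bat 16 [-9.4  1.8 78.8] [-17.3  -2.3  66.9] [-2.   5.1 89.5]
hood side [(np.int64(2817), np.float64(720.0386309203914)), (np.int64(4491), np.float64(732.1031889935182)), (np.int64(7382), np.float64(741.5707952215671))]
```

```bash
python3 -m handwheel '0 0 1 0;0 0 1 0;0 0 1 0;0 0 1 0;0.3 1 0.2 0;0.3 1 0 0;0.3 1 0 0;0.3 1 0 0;0.3 1 0 0;0.3 1 0 0;0.3 1 0 0;0.3 1 0 0' 44
```

```text
time: 1.3
tool_pos: [267.9, -279.0, 398.8]
tcp_rot: [-3.111, -0.435, -0.0]
wrist_force: [1.2, 0.1, -0.6]
width: 44.3
finger_force: 0.0
```

```bash
python3 -m handwheel '0.35 1 0 0;0.35 1 0 0;0.35 1 0 0;0.35 1 0 0;0.35 1 0 0;0.35 1 0 0;0.35 1 0 0;0.35 1 0 0;0.35 1 0 0;0.35 1 0 -0.05;0.35 1 0 -0.1;0 0 0 0'
```

```text
time: 2.5
tool_pos: [422.3, 163.1, 398.2]
tcp_rot: [-3.133, -0.209, 0.002]
wrist_force: [-0.7, -0.1, 0.6]
width: 44.4
finger_force: 0.0
```

```bash
python3 -m handwheel '0.3 0.85 0 0;0.3 0.8 0 0;0 0 -1 0;0 0 -1 0;0 0 -1 0;0 0 -1 0;0 0 -1 0;0 0 0 0;0 0 0 0' 44 && python3 - <<'E'
from h import *
im,d=snap('side'); P=(cloud('side',d)-OL)@RL
s=env.state(); print(s['tool_pos'],RL.T@(s['tool_pos']-OL),s['wrist_force'])
a=cv2.resize(im[200:330,240:380],None,fx=4.5,fy=4.5,interpolation=2);cv2.imwrite('pics/tab1.png',a[:,:,::-1])
E
```

```text
time: 3.4
tool_pos: [445.6, 224.3, 199.2]
tcp_rot: [3.134, 0.202, -0.003]
wrist_force: [-0.0, -0.6, 0.1]
width: 44.3
finger_force: 0.0
[447.0800935  225.06379699 200.92866288] [-28.32615453  85.86140144 200.92866288] [ 0.61238755 -0.43010057  0.31687894]
```

View pics/tab1.png

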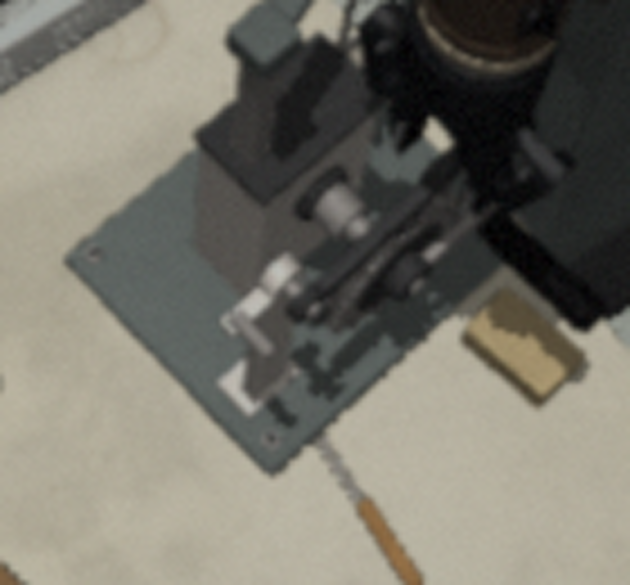

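The gripper's fingers straddle the tab at about crop (450,175), with nothing else touched. I'll centre and close.

```bash
python3 -m handwheel '0 0.07 0 0;0 0 0 0;0 0 0 0;0 0 0 0;0 0 0 0;0 0 0 0' 0 40 && python3 - <<'E'
from h import *
s=env.state(); print(s['tool_pos'],RL.T@(s['tool_pos']-OL),s['wrist_force'],s['width'])
b0=0.24
bs=np.append(np.arange(b0,1.9,0.16),1.87)
p=np.array([RL@[-110*np.cos(x),0,110*np.sin(x)] for x in bs])
print(np.round(np.diff(p,axis=0)/40,2))
E
```

```text
time: 4.05
tool_pos: [447.7, 227.5, 201.7]
tcp_rot: [3.134, 0.203, 0.007]
wrist_force: [0.1, -4.5, 6.6]
width: 8.7
finger_force: 43.8
[447.72728279 227.47963819 201.6731473 ] [-27.37118831  88.17293386 201.6731473 ] [ 0.09394334 -4.45429906  6.60707525] 8.722941397090363
[[ 0.14  0.02  0.42]
 [ 0.2   0.03  0.39]
 [ 0.26  0.03  0.35]
 [ 0.31  0.04  0.31]
 [ 0.36  0.05  0.25]
 [ 0.39  0.05  0.19]
 [ 0.42  0.05  0.13]
 [ 0.43  0.06  0.06]
 [ 0.44  0.06 -0.01]
 [ 0.43  0.06 -0.08]
 [ 0.08  0.01 -0.02]]
```

```bash
python3 -m handwheel '0.14 0.02 0.42 0;0.20 0.03 0.39 0;0.26 0.03 0.35 0;0.31 0.04 0.31 0;0.36 0.05 0.25 0;0 0 0 0'; python3 -c "
from h import *
s=env.state(); print(RL.T@(s['tool_pos']-OL),s['wrist_force'],s['width'])"
```

```text
time: 4.65
tool_pos: [497.2, 233.9, 268.3]
tcp_rot: [3.133, 0.202, -0.002]
wrist_force: [-0.6, -3.8, 0.5]
width: 9.3
finger_force: 41.7
[ 22.53918362  88.16931002 268.32149792] [-0.62823193 -3.75272523  0.54710034] 9.263211851394344
```

```bash
python3 -m handwheel '0.39 0.05 0.19 0;0.42 0.05 0.13 0;0.43 0.06 0.06 0;0.44 0.06 -0.01 0;0.43 0.06 -0.08 0;0.1 0.01 -0.03 0;0 0 0 0'; python3 -c "
from h import *
s=env.state(); print(RL.T@(s['tool_pos']-OL),s['wrist_force'],s['width'])"
```

```text
time: 5.35
tool_pos: [584.6, 245.4, 278.3]
tcp_rot: [3.133, 0.202, -0.003]
wrist_force: [-1.5, -5.2, 1.9]
width: 9.4
finger_force: 44.8
[110.67293242  88.23118151 278.33826049] [-1.50351053 -5.15834397  1.85256966] 9.42190490267266
```

```bash
python3 -m handwheel '0 0 0 0;0 0 0 0;0 0 0 0;0 0 0 0;0 0 0.6 0;-0.5 0 1 0;-0.5 0 1 0;-1 0 0.3 0.15;-1 0 0 0.15;-1 0 0 0.15;-1 0.5 0 0.15' 44 && python3 - <<'E'
from h import *
print(env.state()['tool_pos'],env.state()['wrist_force'])
for n in('top','side'):
    im,d=snap(n); P=(cloud(n,d)-OL)@RL
    m=(abs(P[...,1]-90)<14)&(P[...,0]>80)&(P[...,0]<240)&(P[...,2]>150)&(P[...,2]<330)
    q=P[m]; print(n,m.sum(),q.mean(0) if len(q) else 0)
    if len(q): i=np.argmax(q[:,0]); print(q[i],q.max(0),q.min(0))
    g=(P[...,0]>-110)&(P[...,0]<110)&(P[...,1]>125)&(P[...,1]<215)&(P[...,2]>60)&(P[...,2]<230)
    q=P[g]; print(n,'grip',len(q),q.mean(0),q.max(0),q.min(0))
E
```

```text
time: 6.45
tool_pos: [383.8, 265.5, 395.0]
tcp_rot: [2.933, 1.125, 0.003]
wrist_force: [-0.2, 0.8, -0.4]
width: 44.1
finger_force: 0.0
[383.83886798 265.45103347 395.00504685] [-0.24216713  0.75478604 -0.36922619]
top 234 [122.33034599  87.9999991  242.5040939 ]
[172.21898263  85.74495961 270.17161106] [172.21898263 101.00253613 284.09852193] [ 80.08530346  77.04453816 184.34809708]
top grip 144 [-61.52901552 151.49427369 135.83138636] [-49.05554517 190.85699315 143.71436973] [-72.01370911 125.83881017 121.96471309]
side 252 [128.32143326  91.01032957 246.2564055 ]
[172.88038111  84.8629474  268.0270556 ] [172.88038111 101.80190789 283.63713515] [ 80.83186694  76.84576471 185.82943277]
side grip 238 [-57.14860615 161.00883807 135.05836336] [-46.13248776 194.92169224 144.54249487] [-71.61180373 125.29519907 118.8330252 ]
```

The pawl rests thrown back, with its tab at lift x≈157, z≈270 (about 2.17 rad). The grip centre is at lift (-60, ·, 134), which puts the crank at about 3.08. I'll go for the grip.

```bash
python3 -m handwheel '0.27 0.42 0 0.15;0.27 0.43 0 0.15;0 0 0 0.15;0 0 -0.5 0.15;0 0 -0.7 0.15;0 0 -1 0.15;0 0 -1 0.07;0 0 -1 0;0 0 -0.8 0;0 0 0 0' 62 && python3 -c "
from h import *
s=env.state(); print(RL.T@(s['tool_pos']-OL),s['wrist_force'],s['width'])"
```

```text
time: 7.55
tool_pos: [403.5, 298.1, 189.4]
tcp_rot: [-2.074, -2.356, 0.016]
wrist_force: [-1.5, -0.2, -0.6]
width: 62.1
finger_force: 0.0
[-62.05625925 163.8861818  189.39365404] [-1.48323137 -0.22041246 -0.60375219] 62.08615036770632
```

```bash
python3 -m handwheel '0.05 0 -0.6 0;0 0 -0.65 0;0 0 -0.6 0;0 0 0 0;0 0 0 0' 62 && python3 -m handwheel '0 0 0 0;0 0 0 0;0 0 0 0;0 0 0 0;0 0 0 0;0 0 0 0' 0 50 && python3 - <<'E'
from h import *
s=env.state(); p=RL.T@(s['tool_pos']-OL); print(p,s['wrist_force'],s['width'])
a=np.linspace(-1.42,1.70,25); q=np.array([RL@[60*np.sin(x),0,60*np.cos(x)] for x in a])
print(np.round(np.diff(q,axis=0)/40,2).tolist())
E
```

```text
time: 8.05
tool_pos: [410.0, 301.0, 122.0]
tcp_rot: [2.075, 2.358, 0.003]
wrist_force: [-0.4, 0.3, 0.7]
width: 62.0
finger_force: 0.0
time: 8.65
tool_pos: [404.8, 300.4, 120.5]
tcp_rot: [-2.073, -2.353, 0.009]
wrist_force: [-7.9, 2.8, 3.1]
width: 20.4
finger_force: 48.9
[-60.51002195 166.08005355 120.45214448] [-7.88550153  2.77214326  3.05364654] 20.445292673064124
[[0.04, 0.01, 0.19], [0.07, 0.01, 0.18], [0.09, 0.01, 0.17], [0.11, 0.01, 0.16], [0.13, 0.02, 0.14], [0.15, 0.02, 0.13], [0.16, 0.02, 0.11], [0.17, 0.02, 0.08], [0.18, 0.02, 0.06], [0.19, 0.02, 0.04], [0.19, 0.03, 0.01], [0.19, 0.03, -0.01], [0.19, 0.02, -0.04], [0.18, 0.02, -0.06], [0.17, 0.02, -0.09], [0.16, 0.02, -0.11], [0.14, 0.02, -0.13], [0.13, 0.02, -0.15], [0.11, 0.01, -0.16], [0.09, 0.01, -0.17], [0.06, 0.01, -0.18], [0.04, 0.0, -0.19], [0.01, 0.0, -0.19], [-0.01, -0.0, -0.19]]
```

```bash
python3 -m handwheel '0.04 0.01 0.19 0;0.07 0.01 0.18 0;0.09 0.01 0.17 0;0.11 0.01 0.16 0;0.13 0.02 0.14 0;0.15 0.02 0.13 0;0 0 0 0'; python3 -c "
from h import *
s=env.state(); print(RL.T@(s['tool_pos']-OL),s['wrist_force'],s['width'])
P=(cloud('side',snap('side')[1])-OL)@RL
m=(abs(P[...,0]+85)<25)&(abs(P[...,1]+34)<25)&(P[...,2]>200)&(P[...,2]<400);print(m.sum(),P[m][:,2].max())"
```

```text
time: 9.35
tool_pos: [421.8, 302.8, 159.6]
tcp_rot: [-2.067, -2.344, 0.031]
wrist_force: [-23.5, -0.9, 16.8]
width: 20.0
finger_force: 51.8
[-43.34502569 166.19477047 159.60739361] [-23.48569687  -0.91562087  16.77094498] 19.983380532413843
425 324.16716225367225
```

Motion has started, but there is an outward radial force of about 28 N, so my circle is slightly off. I'll measure the grip before going on.

```bash
python3 - <<'E'
from h import *
for n in('top','side'):
    im,d=snap(n); P=(cloud(n,d)-OL)@RL
    g=(P[...,0]>-110)&(P[...,0]<80)&(P[...,1]>110)&(P[...,1]<197)&(P[...,2]>60)&(P[...,2]<260)
    for lo,hi in((112,135),(183,197)):
        m=g&(P[...,1]>lo)&(P[...,1]<hi)
        q=P[m];
        if len(q): print(n,lo,len(q),np.median(q,0).round(1),np.percentile(q,5,0).round(1),np.percentile(q,95,0).round(1))
    w=(abs(P[...,1]-90)<8)&(abs(P[...,0])<60)&(P[...,2]>80)&(P[...,2]<182)
    print(n,'wheel',P[w].max(0),P[w].min(0))
im=np.load('side.npz')['im']
a=cv2.resize(im[200:330,240:380],None,fx=4.5,fy=4.5,interpolation=2);cv2.imwrite('pics/c1.png',a[:,:,::-1])
print(env.state()['wrist_force'],env.state()['tool_pos'])
E
```

```text
top 112 65 [-43.8 125.  174.8] [-53.4 113.6 168.8] [-34.4 133.8 180.9]
top wheel [ 53.52262564  96.51631553 181.74756427] [-53.5548627   82.10723371  82.40041683]
side 112 75 [-39.3 123.5 175.3] [-50.8 114.2 166.2] [-32.6 133.6 179.1]
side 183 59 [-39.  188.1 176.2] [-49.8 183.4 164.1] [-21.4 194.9 243.5]
side wheel [ 53.23267226  97.79585573 181.82554925] [-52.17283612  82.53913917  82.11439053]
[-23.67920847  -0.71323465  17.29311719] [421.73048668 302.77349909 159.59181798]
```

View pics/c1.png

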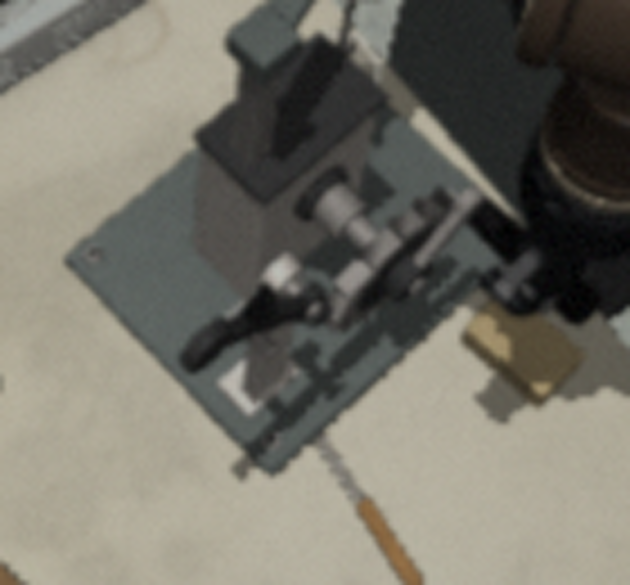

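The grip is now at a≈-0.77, and the rod has slipped towards the fingertips (it sits 9 mm above the TCP). I'll regrip lower.

```bash
python3 -m handwheel '0 0 0 0;0 0 0 0;0 0 0 0' 50 && python3 -c "
from h import *
for i in range(1):
    s=env.state(); print(RL.T@(s['tool_pos']-OL),s['wrist_force'],s['width'])"
```

```text
time: 9.8
tool_pos: [433.4, 303.9, 160.3]
tcp_rot: [2.074, 2.358, 0.004]
wrist_force: [-1.0, -0.1, -0.7]
width: 50.3
finger_force: 0.0
[-31.70503693 165.84989497 160.3069404 ] [-1.03585153 -0.11881936 -0.67461785] 50.283565072528916
```

```bash
python3 -m handwheel '-0.27 -0.04 0 0;0 0 -0.25 0;0 0 0 0' 50 && python3 - <<'E'
from h import *
s=env.state(); print(RL.T@(s['tool_pos']-OL),s['wrist_force'])
for n in('top','side'):
    im,d=snap(n); P=(cloud(n,d)-OL)@RL
    m=(P[...,0]>-110)&(P[...,0]<0)&(P[...,1]>112)&(P[...,1]<140)&(P[...,2]>100)&(P[...,2]<195)
    q=P[m]; print(n,len(q),np.median(q,0).round(1),np.percentile(q,2,0).round(1),np.percentile(q,98,0).round(1))
E
python3 -m handwheel '0 0 0 0;0 0 0 0;0 0 0 0;0 0 0 0;0 0 0 0' 0 60
python3 - <<'E'
from h import *
s=env.state(); print(RL.T@(s['tool_pos']-OL),s['wrist_force'],s['width'])
a=np.linspace(-.77,1.70,18); q=np.array([RL@[60*np.sin(x),0,60*np.cos(x)] for x in a])
print(np.round(np.diff(q,axis=0)/40,2).tolist())
E
```

```text
time: 10.1
tool_pos: [420.3, 301.1, 147.7]
tcp_rot: [-2.074, -2.358, 0.004]
wrist_force: [-0.5, 0.3, -0.0]
width: 49.9
finger_force: 0.0
[-45.00559113 164.71873511 147.70603713] [-0.46546791  0.25256747 -0.02435029]
top 79 [-43.6 126.  176.5] [-53.1 112.4 149.3] [-20.7 138.4 182.1]
side 88 [-38.  126.5 176.1] [-50.  112.5 167.1] [-31.2 138.8 181.7]
time: 10.7
tool_pos: [422.1, 302.1, 149.6]
tcp_rot: [2.074, 2.359, 0.002]
wrist_force: [1.8, -0.1, 0.5]
width: 20.8
finger_force: 58.5
[-43.06345537 165.45425061 149.55087568] [ 1.78980316 -0.06289811  0.46045926] 20.77008441472119
[[0.17, 0.02, 0.14], [0.18, 0.02, 0.11], [0.2, 0.03, 0.09], [0.21, 0.03, 0.06], [0.21, 0.03, 0.03], [0.22, 0.03, -0.01], [0.21, 0.03, -0.04], [0.2, 0.03, -0.07], [0.19, 0.03, -0.1], [0.18, 0.02, -0.12], [0.16, 0.02, -0.15], [0.13, 0.02, -0.17], [0.11, 0.01, -0.19], [0.08, 0.01, -0.2], [0.05, 0.01, -0.21], [0.02, 0.0, -0.22], [-0.01, -0.0, -0.22]]
```

Force is near zero on the regrip. I'll continue in short pieces.

```bash
python3 -m handwheel '0.17 0.02 0.14 0;0.18 0.02 0.11 0;0.20 0.03 0.09 0;0 0 0 0'; python3 -c "
from h import *
s=env.state(); print(RL.T@(s['tool_pos']-OL),s['wrist_force'],s['width'])"
```

```text
time: 11.1
tool_pos: [444.8, 305.0, 163.7]
tcp_rot: [2.075, 2.358, 0.002]
wrist_force: [-0.7, -0.2, 1.5]
width: 20.7
finger_force: 59.6
[-20.22308659 165.42731007 163.66411722] [-0.66527054 -0.22317185  1.52311132] 20.69913741943986
```

```bash
python3 -m handwheel '0.21 0.03 0.06 0;0.21 0.03 0.03 0;0.22 0.03 -0.01 0;0.21 0.03 -0.04 0;0.20 0.03 -0.07 0;0.19 0.02 -0.10 0;0 0 0 0'; python3 -c "
from h import *
s=env.state(); print(RL.T@(s['tool_pos']-OL),s['wrist_force'],s['width'])"
```

```text
time: 11.8
tool_pos: [496.2, 311.8, 157.5]
tcp_rot: [2.073, 2.357, 0.006]
wrist_force: [5.2, -1.1, -2.1]
width: 20.3
finger_force: 59.3
[ 31.61236729 165.52082467 157.50980789] [ 5.2127327  -1.06211196 -2.09673496] 20.270610043408833
```

```bash
python3 -m handwheel '0.18 0.02 -0.12 0;0.16 0.02 -0.15 0;0.13 0.02 -0.17 0;0.11 0.01 -0.19 0;0 0 0 0'; python3 -c "
from h import *
s=env.state(); print(RL.T@(s['tool_pos']-OL),s['wrist_force'],s['width'])"
```

```text
time: 12.3
tool_pos: [518.3, 314.7, 131.4]
tcp_rot: [2.074, 2.358, 0.005]
wrist_force: [5.7, 0.1, -1.8]
width: 20.4
finger_force: 59.4
[ 53.87366527 165.55383413 131.44796724] [ 5.66968349  0.14710006 -1.79306452] 20.38682619868671
```

```bash
python3 -m handwheel '0.08 0.01 -0.20 0;0.05 0.01 -0.21 0;0.02 0 -0.22 0;0 0 -0.14 0;0 0 -0.1 0;0 0 0 0'; python3 -c "
from h import *
s=env.state(); print(RL.T@(s['tool_pos']-OL),s['wrist_force'],s['width'])
P=(cloud('side',snap('side')[1])-OL)@RL
m=(abs(P[...,0]+85)<25)&(abs(P[...,1]+34)<25)&(P[...,2]>200)&(P[...,2]<400);print(m.sum(),P[m][:,2].max())"
```

```text
time: 12.9
tool_pos: [523.3, 315.4, 101.0]
tcp_rot: [2.074, 2.359, 0.001]
wrist_force: [-2.2, -3.4, 18.6]
width: 20.5
finger_force: 61.7
[ 58.99714247 165.57703429 101.04137953] [-2.20195925 -3.42112018 18.59098697] 20.512300066666945
261 256.4198723347066
```

The motor top is at 256 mm with 18 N on the end stop, so the stirrer is fully down. I'll ease off, release and rise, then travel to the toggle.

```bash
python3 -m handwheel '0 0 0.08 0;0 0 0 0;0 0 0 0;0 0 0 0;0 0 0 0' 60 && python3 -m handwheel '0 0 0.5 0;0 0 1 0;-0.1 0 1 0;-0.3 0 1 0;-0.5 0 1 0;-0.8 0 0.8 0;-0.8 0 0.8 0;-0.7 0 0.8 0;0 -1 0.4 0;0 -1 0 0;0 -1 0 0;0 -1 0 0' 0 20 && python3 - <<'E'
from h import *
for n in('top','side'):
    im,d=snap(n,n+'2'); P=(cloud(n,d)-OL)@RL
    m=(abs(P[...,0]+85)<25)&(abs(P[...,1]+34)<25)&(P[...,2]>200)&(P[...,2]<280);print(n,P[m][:,2].max() if m.any() else 0)
    m=(abs(P[...,1]-90)<14)&(P[...,0]>80)&(P[...,0]<240)&(P[...,2]>150)&(P[...,2]<330); print('pawl',m.sum(),P[m].max(0))
    g=(P[...,0]>-110)&(P[...,0]<110)&(P[...,1]>125)&(P[...,1]<215)&(P[...,2]>60)&(P[...,2]<200)
    q=P[g]; print('grip',len(q),np.median(q,0),q.max(0),q.min(0))
E
```

```text
time: 13.45
tool_pos: [521.3, 314.8, 99.7]
tcp_rot: [-2.074, -2.358, 0.004]
wrist_force: [0.2, 0.0, -0.9]
width: 59.9
finger_force: 0.0
time: 14.65
tool_pos: [393.8, 154.0, 392.9]
tcp_rot: [2.073, 2.36, 0.0]
wrist_force: [0.8, -1.0, 0.4]
width: -0.1
finger_force: 0.0
top 256.38614048668705
pawl 233 [173.38058366 100.66428242 283.62733537]
grip 192 [ 58.25954783 160.94372068 128.89370632] [ 70.76489721 196.50907731 135.62519974] [ 47.38178648 125.18986154 114.29746638]
side 255.72362365934202
pawl 255 [173.35937009 102.13722934 283.70455727]
grip 255 [ 62.64609507 160.9131486  128.63326354] [ 71.94765611 195.44618091 136.22592054] [ 47.2050404  125.58893192 112.45076465]
```

```bash
python3 -m handwheel '0.12 -1 0 0.15;0.12 -1 0 0.15;0.12 -1 0 0.15;0.12 -1 0 0.15;0.12 -1 0 0.15;0.12 -1 0 0.15;0.12 -1 0 0.15;0.12 -1 0 0;0.12 -1 0 0;0.12 -1 0 0;0.12 -1 0 0;0.12 -1 0 0' && python3 -m handwheel '0 0 -1 0;0 0 -1 0;0 0 -1 0;0 0 -1 0;0 0 -1 0;0 0 0 0' && python3 -c "
from h import *
s=env.state(); print(s['tool_pos'],RB.T@(s['tool_pos']-OB),s['wrist_force'])"
```

```text
time: 15.95
tool_pos: [450.4, -297.6, 392.4]
tcp_rot: [-0.774, -3.044, -0.002]
wrist_force: [0.2, 0.3, 0.5]
width: -0.0
finger_force: 0.0
time: 16.55
tool_pos: [445.9, -292.5, 186.1]
tcp_rot: [-0.771, -3.032, -0.01]
wrist_force: [-1.1, 0.4, -0.5]
width: 0.2
finger_force: 0.0
[ 445.92458353 -292.54233277  186.08287552] [-96.78054733  32.45778157 186.08287552] [-1.12115216  0.38532732 -0.492089  ]
```

View pics/top2.png

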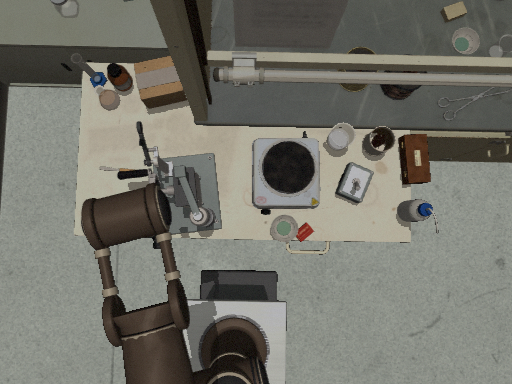

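The picture shows the pawl lying back at (142,135) with the crank grip beyond the axle at (133,174) and everything else in place. Next is the approach to the toggle.

```bash
python3 -m handwheel '0.19 -0.96 0 0.1;0 0 0 0;0 0 -0.8 0;0 0 -0.8 0;0 0 -0.68 0;0 0 0 0' && python3 -c "
from h import *
s=env.state(); print(s['tool_pos'],RB.T@(s['tool_pos']-OB),s['wrist_force'])
print(RB@[10,0,0]/40)"
```

```text
time: 17.15
tool_pos: [455.9, -332.9, 99.5]
tcp_rot: [-0.621, -3.074, -0.006]
wrist_force: [-1.0, 1.6, -0.7]
width: -0.5
finger_force: 0.0
[ 455.87495988 -332.9204717    99.49008694] [-72.07712828  -0.99584575  99.49008694] [-1.02027956  1.56561651 -0.66367821]
[ 0.23080255 -0.09607383  0.        ]
```

```bash
python3 -m handwheel '0.23 -0.1 -0.1 0;0.23 -0.1 0 0;0.23 -0.1 0 0;0.23 -0.1 0 0;0.23 -0.09 0 0;0.23 -0.09 0 0;0.05 -0.02 0 0;0 0 0 0' && python3 -c "
from h import *
s=env.state(); print(RB.T@(s['tool_pos']-OB),s['wrist_force'])"
python3 -m handwheel '-0.46 0.2 0 0;-0.6 0.25 0 0;-0.6 0.25 0.5 0;0 0 1 0;0 0 1 0;0 0.5 1 0;-0.5 1 0.5 0;-0.5 1 0.3 0;-0.5 1 0 0;0 0 0 0' && python3 - <<'E'
from h import *
for n in('top','side'):
    im,d=snap(n,n+'3'); P=cloud(n,d); G=(P-OB)@RB
    m=(abs(G[...,0])<50)&(abs(G[...,1])<40)&(G[...,2]>90)&(G[...,2]<140)
    if m.any(): print(n,m.sum(),G[m].mean(0),G[m].max(0))
    P=(P-OL)@RL; m=(abs(P[...,1]-90)<14)&(P[...,0]>80)&(P[...,0]<240)&(P[...,2]>150)&(P[...,2]<330); print('pawl',m.sum(),P[m].max(0))
print(env.state()['wrist_force'])
E
```

```text
time: 17.95
tool_pos: [515.0, -359.1, 97.6]
tcp_rot: [-0.621, -3.08, -0.0]
wrist_force: [0.9, -0.1, 0.8]
width: -0.2
finger_force: 0.0
[-7.41293848 -2.43156425 97.57713795] [ 0.89881533 -0.14780306  0.82166931]
time: 18.95
tool_pos: [384.8, -186.6, 268.9]
tcp_rot: [-0.617, -3.077, -0.004]
wrist_force: [0.7, -0.1, -0.5]
width: 0.4
finger_force: 0.0
top 39 [ 21.53688923   0.24007495 106.7294468 ] [ 31.75932151   7.81487176 117.65268968]
pawl 235 [173.29260986 100.89576985 284.00273529]
side 33 [ 22.65285457   1.06255026 104.5019935 ] [ 32.33846582   8.74612132 115.44591212]
pawl 256 [172.80584569 101.29852179 284.24072239]
[0.83397437 0.09946906 0.91305542]
```

View pics/top3.png

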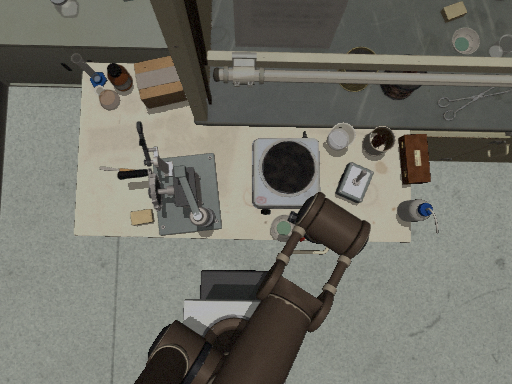

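The toggle at (360,178) now leans to the far side. The pawl is back at (142,135), the crank grip is beyond the axle at (133,174), and the loose things are in place. I'm handing in.

```bash
python3 -c "
from plant import env
print(env.sign_off())"
```

```text
the job is handed in; nothing more can be done
None
```

I threw the pawl back clear of the wheel, cranked the stirrer fully down, then flipped the toggle to the far side; camera checks confirmed all three, no loose item looked moved, and I handed the job in at about 19 s (no verdict was returned).

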